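Find the loose bolt on the dough sheeter and hold its cap open

ROBOT

A 6-joint arm with a two-finger parallel gripper is mounted at the origin on the work surface. World frame = base frame: x ahead of the robot, y to its left, z up, the work surface at z = 0. Lengths are in m, angles in rad, forces in N, time in s.
With the tool pointing down it reaches from about 0.25 to 0.725 m from the base axis. Payload 4 kg.
Tool frame: the origin (TCP) lies midway between the tips of the shut fingers; the grasp point (between the pads) lies bot.tcp_to_grasp behind it (bot.tcp_to_grasp is the distance from the TCP to the grasp point, in m); z points along the fingers, y is the line along which they close (so a half turn about z gives the same grasp; the last joint's range is limited). The gripper opens to 85 mm and grips with 20 to 120 N. Pads are 22 mm wide; open, the fingers measure 114 mm over their backs; the gripper's body (76 mm by 85 mm) begins 54 mm behind the grasp point. The pads swing forward as they close: fully open they stand 13 mm farther back than shut.
Start: joints at [-1.111, 0.241, 0.005, 1.335, 0, 1.571], TCP at [0.222, -0.448, 0.231] pointing down, gripper open.
Joint ranges: [-2.72, 2.72], [-1.05, 1.87], [-1.09, 1.28], [-1.99, 2.15], [-1.42, 1.44], [-3.14, 3.14]. Speed limits (rad/s): [2.79, 2.79, 3.14, 3.14, 3.14, 3.14].

INTERFACE

Orientations are given as a unit quaternion [x, y, z, w].
In Python, from workcell import readout, camera, bot gives the robot as it stands. The module is installed in compiled form; this text tells all that it offers.
- The arm moves only by the tool jog_arm, never from a script. Its argument "motion" is a list of rows, each an object of numbers: "x", "y", "z": the shift along the tool's x, y, z in mm; "spin": the turn about the tool's z in degrees; "fingers": the closure, from -1 (fully open) to 1 (shut). A call has 1 to 8 rows; each row is the pose to reach, as a shift and turn from the pose commanded when the call began, along the tool's axes at that moment; what a row does not reach only later rows make up. A row lasts 1/8 s, in which the tool goes at most 62.5 mm and 10.7 degrees, less where a joint would pass 70% of its speed; a pose out of reach is approached as far as the arm can. A call with a gripper value outside its range is refused whole. The fingers move at their own pace and stop on an object; the grip force is fixed at half the most. Time passes only in rows, so rows that repeat a pose let the fingers close. It gives the time, the measured TCP pose, the force, the opening and the grip force at its end, in the units of the state.
- readout.get_obs(): the state, without advancing time (a new reading comes with each control period).
- camera(name): name is "scene" or "top" or "wrist"; returns a dict with "pixels" (400x640x3 uint8, red, green, blue), "K" (3x3 intrinsics, pixels), "dist" ([k1, k2, p1, p2, k3] as OpenCV has them; the pictures are not rectified), "rvec" (rotation vector, rad) and "tvec" (3), from world to camera coordinates, as OpenCV has them. Camera axes: x right, y down, z forward; pixel columns grow to the right and rows downward; lengths in m; the calibration is good to about 2 mm. A picture is of the moment at which its call begins. There is no depth.
- bot.job_done(): hands the job in; it is judged then, once.
The state is a dict: "clock": time; "joint_pos": joint angles; "joint_vel": joint speeds; "tau": joint torques, N m; "eef_pos": TCP position; "tool_rot": TCP orientation; "ft_force": force on the tool from outside, world axes, zero at the start; "ft_torque": the same for the moment, N m; "grip_width": finger opening in m; "grasp_force": force on a finger pad.
Only numpy, scipy, OpenCV 4.12 (cv2) and the standard library are available. Lean on these libraries where they do the work, as an engineer would, in place of code of your own. Each camera call takes 0.05 s, during which the arm holds its last target. There are 200 camera calls.

TASK

One of the three bolts on the dough sheeter is loose: take the probe out of its stand, press its tip onto the bolt heads in turn, left, middle, right as seen from the robot, hard enough that the loose one sinks right in (it stays down), then stand the probe back in its hole and let go of it. Then take the pull tab of the cap over the loose bolt, lift that cap to about 60 degrees (at least 45) and finish while still holding it open, steady, for the colleague with the spanner. Leave the caps of the tight bolts shut and the other kitchen things where they are.

Things in the scene. Friction and masses are not known exactly. Their poses are not given: they have to be found in the camera images.
- sheeter: The bench dough sheeter, fixed to the table: a white housing 130 mm deep (x), 320 mm wide (y), 80 mm high, with two white rollers behind it, all under 90 mm high. Origin on the table under the middle bolt; its -x side faces the robot, +y is left seen from the robot, z up. Its top carries three identical bolts in a row along y, 95 mm apart (left at y = +95 mm, middle 0, right -95 mm), each showing through the window of a hinged steel cap.
- stand: Fixed dark steel block 60 x 60 x 85 mm high, origin at the centre of its underside; in its top a round hole 23 mm across, 80 mm deep, on the block's axis.
- probe: Loose tapping probe, 150 mm long, 90 g, at first upright in the stand. Origin at its tip, z along it towards the handle: 10 mm ball tip, 8 mm steel rod to z = 75 mm, collar 32 mm across from 75 to 80 mm (rests on the stand's top, so the tip is then 10 mm above the table), black square handle 16 x 16 mm from 80 to 150 mm.
- probe_grip (a point): Middle of the probe's handle, 115 mm above the tip; x and y square to the handle's faces.
- bolt_left_head (a point): Centre of the top of the left bolt's six-sided steel head (about 23 mm across, 92 mm above the table when up, 5 mm proud of the cap around it). Moves with the bolt.
- bolt_left (a joint): How far the left bolt has sunk, m: 0 at first. A tight bolt stops within about 1 mm; the loose one gives at 2.5 to 3 N, sinks 6 mm to its stop (head about flush with the cap) and stays down. Which one is loose differs each time and cannot be seen beforehand.
- cap_left_tab (a point): Centre of the upright pull tab on the left cap: a fin 12 mm thick (y), 20 mm long (x), standing 25 mm above a neck 12 mm wide that overhangs the housing's robot side. With the cap shut this point is 100 mm above the table, the tab reaching 12 mm above and 17 mm below it. The tab may be pinched on its two y faces from above, and can pivot between the fingers as the cap swings. Axes as the sheeter's when shut; turns with the cap.
- cap_left (a joint): Opening of the left cap, rad: 0 shut (lying flat), growing as the tab swings up and back over the hinge, stop at 1.4. The cap (120 g) is sprung and falls shut when let go; 1 to 2 N at the tab lifts it. Plate 56 mm wide, 4 mm thick, its upper face 87 mm above the table. Hinge axis along the sheeter's y, 36 mm behind the bolt, 85 mm above the table; the tab's point is 92 mm in front of it and 15 mm above it when shut.
- bolt_middle_head (a point): Centre of the top of the middle bolt's six-sided steel head (about 23 mm across, 92 mm above the table when up, 5 mm proud of the cap around it). Moves with the bolt.
- bolt_middle (a joint): How far the middle bolt has sunk, m: 0 at first. A tight bolt stops within about 1 mm; the loose one gives at 2.5 to 3 N, sinks 6 mm to its stop (head about flush with the cap) and stays down. Which one is loose differs each time and cannot be seen beforehand.
- cap_middle_tab (a point): Centre of the upright pull tab on the middle cap: a fin 12 mm thick (y), 20 mm long (x), standing 25 mm above a neck 12 mm wide that overhangs the housing's robot side. With the cap shut this point is 100 mm above the table, the tab reaching 12 mm above and 17 mm below it. The tab may be pinched on its two y faces from above, and can pivot between the fingers as the cap swings. Axes as the sheeter's when shut; turns with the cap.
- cap_middle (a joint): Opening of the middle cap, rad: 0 shut (lying flat), growing as the tab swings up and back over the hinge, stop at 1.4. The cap (120 g) is sprung and falls shut when let go; 1 to 2 N at the tab lifts it. Plate 56 mm wide, 4 mm thick, its upper face 87 mm above the table. Hinge axis along the sheeter's y, 36 mm behind the bolt, 85 mm above the table; the tab's point is 92 mm in front of it and 15 mm above it when shut.
- bolt_right_head (a point): Centre of the top of the right bolt's six-sided steel head (about 23 mm across, 92 mm above the table when up, 5 mm proud of the cap around it). Moves with the bolt.
- bolt_right (a joint): How far the right bolt has sunk, m: 0 at first. A tight bolt stops within about 1 mm; the loose one gives at 2.5 to 3 N, sinks 6 mm to its stop (head about flush with the cap) and stays down. Which one is loose differs each time and cannot be seen beforehand.
- cap_right_tab (a point): Centre of the upright pull tab on the right cap: a fin 12 mm thick (y), 20 mm long (x), standing 25 mm above a neck 12 mm wide that overhangs the housing's robot side. With the cap shut this point is 100 mm above the table, the tab reaching 12 mm above and 17 mm below it. The tab may be pinched on its two y faces from above, and can pivot between the fingers as the cap swings. Axes as the sheeter's when shut; turns with the cap.
- cap_right (a joint): Opening of the right cap, rad: 0 shut (lying flat), growing as the tab swings up and back over the hinge, stop at 1.4. The cap (120 g) is sprung and falls shut when let go; 1 to 2 N at the tab lifts it. Plate 56 mm wide, 4 mm thick, its upper face 87 mm above the table. Hinge axis along the sheeter's y, 36 mm behind the bolt, 85 mm above the table; the tab's point is 92 mm in front of it and 15 mm above it when shut.
- cutter_big: Bystander, loose: steel pastry ring, 66 mm across, 35 mm high; origin at its underside in the middle.
- cutter_small: Bystander, loose: steel pastry ring, 50 mm across, 30 mm high; origin at its underside in the middle.
- ramekin: Bystander, loose: white ceramic bowl, 72 mm across, 42 mm high; origin at its underside in the middle.
- spoon: Bystander, loose: steel spoon lying flat, about 180 mm; origin at its underside.
- brush: Bystander, loose: wooden brush lying flat, about 180 mm; origin at its underside.
- mug: Bystander, loose: steel mug, 76 mm across, 75 mm high; origin at its underside in the middle.
- jar: Bystander, loose: small jar, 60 mm across, 90 mm high; origin at its underside in the middle.
Things that resemble listed ones, but are neither listed nor needed, are in the scene too. What is shaped like the probe but yellow is not meant. Leave any green or purple look-alike of the stand alone.

How it is judged:
By the outcome, as a careful person would: the job done as asked, in the order asked, and still so for the second after the job is handed in, while the arm keeps its last pose, push and grip.
It also fails if it takes over 61 s, if anything falls off the work surface, if the arm or the gripper's body presses on something with over 40 N, if the wrist force passes 120 N, or if a joint passes its speed limit or range.

## Working session

There is one attempt and no reset: what is moved stays moved. The work goes in short steps, Python scripts to look and compute and a tool call to move; the robot and the scene stay as the last step left them, time stands still between calls to the robot, and variables do not carry over. Pictures are saved under pics/ and viewed, at most 14 in all, crops included, and the job is handed in when it is done.

Besides the shell and the picture viewer there is one more tool, called after "Emit:" as name(argument=value, ...) on one line, values as JSON. jog_arm: Moves the arm, as the interface text tells. Its arguments: {"type":"object","properties":{"motion":{"type":"array"}},"required":["motion"]}

```bash
mkdir -p pics; cat > h.py <<'E'
import numpy as np, cv2
from workcell import readout, camera, bot
from scipy.spatial.transform import Rotation as R
def snap(n,f):
    c=camera(n); cv2.imwrite(f'pics/{f}.png',c['pixels'][:,:,::-1]); np.savez(f'pics/{f}.npz',**{k:np.array(c[k],float) for k in('K','dist','rvec','tvec')}); return c
def load(f): return np.load(f'pics/{f}.npz')
def ray(c,uv):
    p=cv2.undistortPoints(np.array([[uv]],float),c['K'],c['dist'])[0,0]
    M=cv2.Rodrigues(c['rvec'])[0]; t=c['tvec'].ravel()
    return -M.T@t, M.T@np.array([p[0],p[1],1])
def atz(c,uv,z):
    o,d=ray(c,uv); return o+d*(z-o[2])/d[2]
def proj(c,P): return cv2.projectPoints(np.array(P,float).reshape(-1,3),c['rvec'],c['tvec'],c['K'],c['dist'])[0][:,0]
def tool(P): # shift in tool axes mm from measured TCP to P
    o=readout.get_obs(); return 1000*R.from_quat(o['tool_rot']).inv().apply(np.array(P)-o['eef_pos'])
E
python3 - <<'E'
from h import *
snap('top','top0'); snap('scene','sc0')
o=readout.get_obs(); print(o['clock'],o['eef_pos'],o['tool_rot'],R.from_quat(o['tool_rot']).as_matrix().round(3),bot.tcp_to_grasp,o['grip_width'])
E
```

```text
0.1 [ 0.22163631 -0.44757279  0.23049696] [ 9.73686592e-01  2.27889276e-01 -2.18669384e-04 -9.22220685e-04] [[ 0.896  0.444 -0.001]
 [ 0.444 -0.896  0.002]
 [-0.    -0.002 -1.   ]] 0.0187 0.08548555201777736
```

View pics/top0.png

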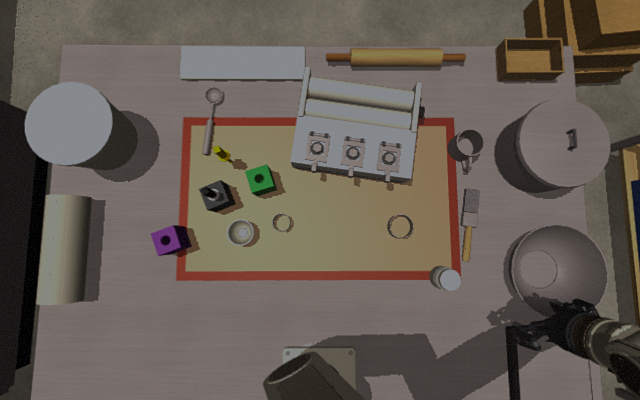

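View pics/sc0.png

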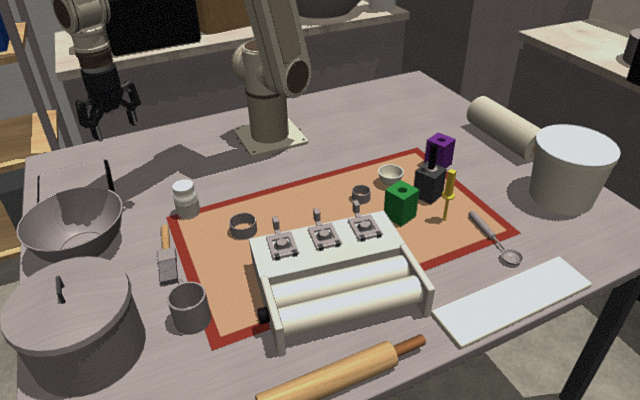

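The dark stand with the black probe is at about (216,196) in top and (430,180) in scene. The yellow look-alike is at (222,154), the green block at (261,180) and the purple block at (170,240). The dark stand with the black square handle fits the description. The bolts are at about (317,149), (352,153) and (389,158). I'll confirm in an enlarged crop.

```bash
python3 - <<'E'
import cv2,numpy as np
a=cv2.imread('pics/top0.png'); s=cv2.imread('pics/sc0.png')
r=lambda im,x,y,w,h,f:cv2.resize(im[y:y+h,x:x+w],None,fx=f,fy=f,interpolation=cv2.INTER_CUBIC)
A=r(a,190,170,60,50,6); B=r(s,400,130,60,75,4)  # 360x300 , 240x300
C=r(a,285,120,150,70,5)   # 750x350 scale5
cv2.imwrite('pics/c1.png',np.hstack([A,B])); 
D=np.zeros((600,800,3),np.uint8); D[:300,:600]=np.hstack([A,B]); D[300:600,:750]=C[:300]
cv2.imwrite('pics/c2.png',D)
E
```

```text
(no output)
```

View pics/c2.png

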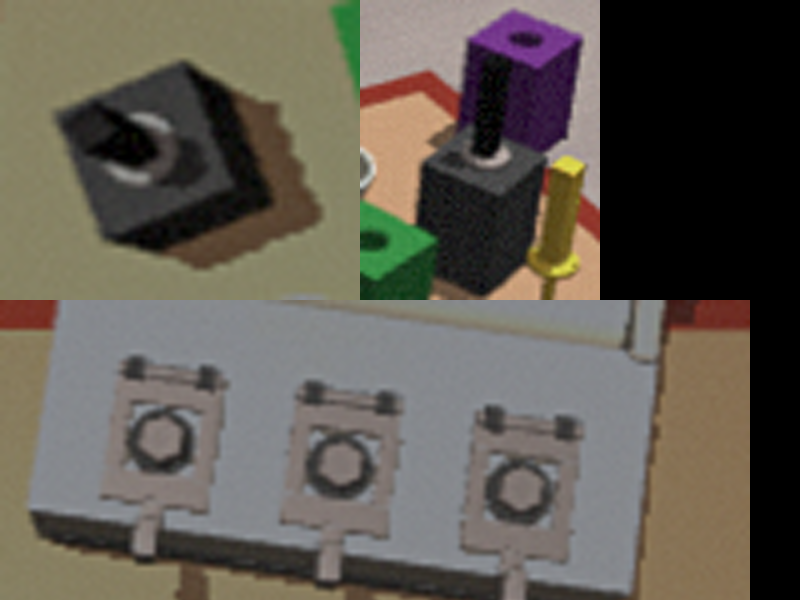

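```bash
python3 - <<'E'
from h import *
c=load('top0'); f=lambda p,ox,oy,s:(ox+(p[0]+.5)/s-.5, oy+(p[1]+.5)/s-.5)
print('collar',atz(c,f((142,148),190,170,6),.09))
K=[atz(c,f(p,190,170,6),.085) for p in[(55,115),(183,62),(232,190),(105,240)]]
K=np.array(K); print('stand',K.mean(0),np.linalg.norm(K-np.roll(K,1,0),axis=1)); d=K[2]-K[1]; print(np.degrees(np.arctan2(d[1],d[0])), np.degrees(np.arctan2(*(K[1]-K[0])[1::-1])))
B=np.array([atz(c,f((x,y-300),285,120,5),.092) for x,y in[(163,437),(340,462),(519,487)]]); print(B)
print(np.linalg.norm(np.diff(B,axis=0),axis=1)); u=(B[0]-B[2]);yaw=np.arctan2(-u[0],u[1]);print('yaw',np.degrees(yaw))
T=B+ (np.array([np.cos(yaw),np.sin(yaw),0])*-.056); T[:,2]=.112; print('tab',T,proj(c,T)); 
print([f((x,y-300),285,120,5) for x,y in[(147,527),(329,555),(514,575)]])
s=load('sc0'); print('scene check',proj(s,[[*K.mean(0)[:2],.16],[*K.mean(0)[:2],.085],*B]))
print('handle top scene',atz(s,f((492-360,57),400,130,4),.16))
E
```

```text
collar [0.49328774 0.26885822 0.09      ]
stand [0.49235897 0.26944442 0.085     ] [0.05865856 0.05873907 0.0599286  0.05752742]
-157.8931716153366 -66.93258620752367
[[ 0.61675367  0.00237842  0.092     ]
 [ 0.60345028 -0.08983935  0.092     ]
 [ 0.59013663 -0.18294359  0.092     ]]
[0.09317241 0.09405133]
yaw -8.173264237907846
tab [[ 0.56132248  0.01033977  0.112     ]
 [ 0.54801909 -0.081878    0.112     ]
 [ 0.53470544 -0.17498224  0.112     ]] [[314.034367   166.4840355 ]
 [350.40885103 171.63397466]
 [387.19579069 176.78928069]]
[(314.0, 165.0), (350.4, 170.6), (387.4, 174.6)]
scene check [[431.72921763 143.28656087]
 [428.54989505 168.08394927]
 [362.04774677 222.31318434]
 [322.17912065 230.82053174]
 [280.3501463  239.74683882]]
handle top scene [0.4957736  0.26977171 0.16      ]
```

Emit:
jog_arm(motion=[{"x":561,"y":-522,"z":-20,"fingers":-1},{"x":561,"y":-522,"z":-20,"fingers":-1},{"x":561,"y":-522,"z":-20,"fingers":-1},{"x":561,"y":-522,"z":-20,"fingers":-1},{"x":561,"y":-522,"z":-20,"fingers":-1},{"x":561,"y":-522,"z":-20,"fingers":-1},{"x":561,"y":-522,"z":-20,"fingers":-1},{"x":561,"y":-522,"z":-20,"fingers":-1}])

```text
validation failed for argument at $.mo...
```

Emit:
jog_arm(motion=[{"x":46,"y":-42,"z":-2,"spin":0,"fingers":-1},{"x":92,"y":-84,"z":-4,"spin":0,"fingers":-1},{"x":138,"y":-126,"z":-6,"spin":0,"fingers":-1},{"x":184,"y":-168,"z":-8,"spin":0,"fingers":-1},{"x":230,"y":-210,"z":-10,"spin":0,"fingers":-1},{"x":276,"y":-252,"z":-12,"spin":0,"fingers":-1},{"x":322,"y":-294,"z":-14,"spin":0,"fingers":-1},{"x":368,"y":-336,"z":-16,"spin":0,"fingers":-1}])

```text
clock: 1.1
eef_pos: [0.4028, 0.0183, 0.2473]
tool_rot: [0.974, 0.228, 0.0, 0.0]
ft_force: [1.2, -0.6, 0.3]
grip_width: 0.086
grasp_force: 0.0
```

Emit:
jog_arm(motion=[{"x":193,"y":-186,"z":-4,"spin":0,"fingers":-1},{"x":193,"y":-186,"z":-4,"spin":0,"fingers":-1},{"x":193,"y":-186,"z":-4,"spin":0,"fingers":-1},{"x":193,"y":-186,"z":-4,"spin":0,"fingers":-1},{"x":193,"y":-186,"z":-4,"spin":0,"fingers":-1},{"x":193,"y":-186,"z":-4,"spin":0,"fingers":-1}])

```text
clock: 1.85
eef_pos: [0.4977, 0.2601, 0.25]
tool_rot: [0.972, 0.237, -0.002, -0.004]
ft_force: [-0.8, -0.9, -0.3]
grip_width: 0.0858
grasp_force: 0.0
```

```bash
python3 - <<'E'
from h import *
c=snap('wrist','w1'); print(readout.get_obs()['eef_pos'], proj(c,[[.493,.269,.16],[.493,.269,.09]]))
im=cv2.imread('pics/w1.png'); p=proj(c,[[.493,.269,.12]])[0].astype(int); print(p)
cv2.imwrite('pics/w1b.png',cv2.resize(im,None,fx=1.25,fy=1.25,interpolation=cv2.INTER_CUBIC))
E
```

```text
[0.49734041 0.25914    0.250349  ] [[309.25260567 204.63587607]
 [311.83090406 184.42913874]]
[310 191]
```

View pics/w1b.png

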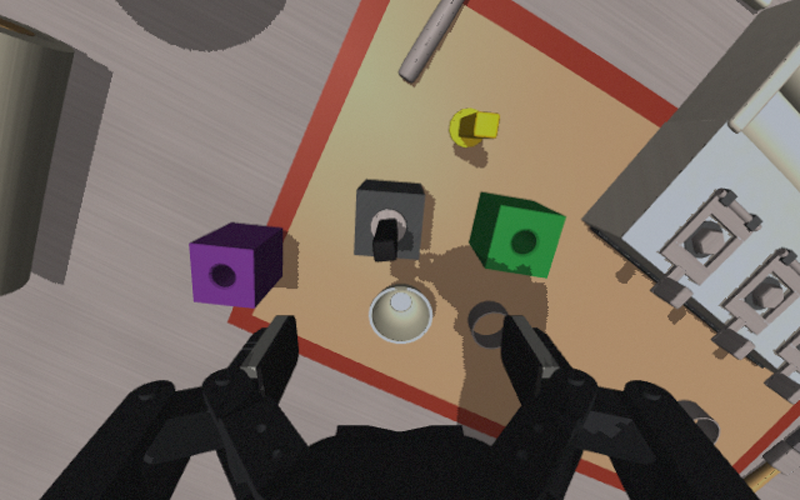

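```bash
python3 - <<'E'
import cv2
im=cv2.imread('pics/w1.png')[140:215,270:350]
im=cv2.resize(im,None,fx=8,fy=8,interpolation=cv2.INTER_CUBIC); im=cv2.convertScaleAbs(im,alpha=2.5,beta=20)
cv2.imwrite('pics/w1c.png',im)
E
```

```text
(no output)
```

View pics/w1c.png

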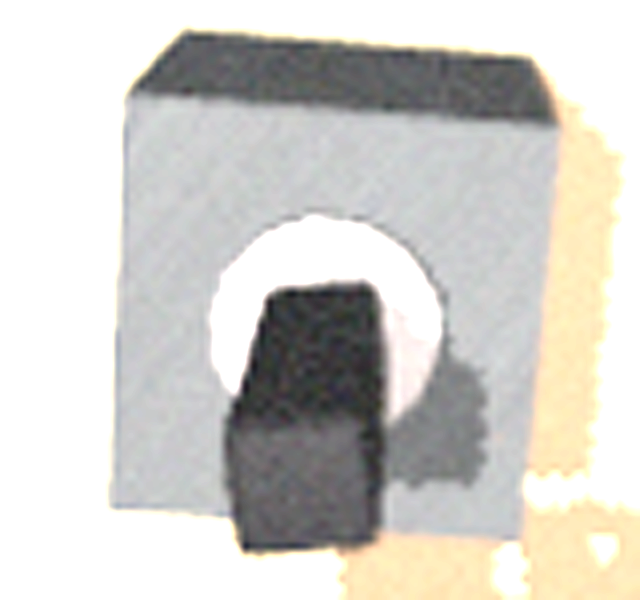

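Emit:
jog_arm(motion=[{"x":0,"y":0,"z":0,"spin":0,"fingers":-1}])

```text
clock: 2.02
eef_pos: [0.4973, 0.2582, 0.2513]
tool_rot: [0.972, 0.235, -0.001, -0.004]
ft_force: [0.3, 0.5, 0.5]
grip_width: 0.0854
grasp_force: 0.0
```

```bash
python3 - <<'E'
from h import *
c=load('w1'); g=lambda p:(270+(p[0]+.5)/8-.5,140+(p[1]+.5)/8-.5)
H=np.array([atz(c,g(p),.16) for p in[(230,428),(383,418),(380,543),(243,550)]]); print(H,H.mean(0))
for i in range(4):
    d=H[(i+1)%4]-H[i]; print(np.linalg.norm(d),np.degrees(np.arctan2(d[1],d[0]))%90)
S=np.array([atz(c,g(p),.085) for p in[(130,95),(557,125),(521,538),(112,507)]]);print(S.mean(0))
for i in range(4):
    d=S[(i+1)%4]-S[i]; print(np.linalg.norm(d),np.degrees(np.arctan2(d[1],d[0]))%90)
o=readout.get_obs(); m=R.from_quat(o['tool_rot']).as_matrix();print(m.round(3),np.degrees(np.arctan2(m[1,0],m[0,0])),o['joint_pos'],o['joint_vel'])
print(tool([*H.mean(0)[:2],.25]),tool([*S.mean(0)[:2],.25]))
E
```

```text
[[0.49801269 0.28205009 0.16      ]
 [0.5065858  0.26800303 0.16      ]
 [0.49384795 0.26180012 0.16      ]
 [0.48621428 0.27468899 0.16      ]] [0.49616518 0.27163556 0.16      ]
0.016456554699961226 31.396287469251234
0.014167884903573787 25.964531534867803
0.014979848868195885 30.636901193243517
0.013906405956939722 31.96029015037328
[0.49598299 0.27199803 0.085     ]
0.05812021684595686 23.429324429709297
0.05952733933307058 23.624963247362388
0.058919819334329056 22.96070055300656
0.05904808227803701 22.852579680327864
[[ 0.889  0.458 -0.005]
 [ 0.458 -0.889  0.007]
 [-0.001 -0.008 -1.   ]] 27.23892692517804 [0.47439018 0.35626336 0.21582879 1.43122082 0.00829389 3.14057384] [-7.11948275e-03 -1.15693763e-02  2.30099016e-05 -1.34476401e-03
  2.52985646e-04  1.56656734e-03]
[  5.10101987 -12.45965991   1.36931048] [  5.1049381  -12.86531228   1.37267202]
```

Emit:
jog_arm(motion=[{"x":0,"y":0,"z":0,"spin":-10.6,"fingers":-1},{"x":0,"y":0,"z":0,"spin":-21,"fingers":-1},{"x":0,"y":0,"z":0,"spin":-32,"fingers":-1},{"x":0,"y":0,"z":0,"spin":-42,"fingers":-1},{"x":0,"y":0,"z":0,"spin":-53,"fingers":-1},{"x":0,"y":0,"z":0,"spin":-63,"fingers":-1},{"x":0,"y":0,"z":0,"spin":-74,"fingers":-1},{"x":0,"y":0,"z":0,"spin":-84,"fingers":-1}])

```text
clock: 3.02
eef_pos: [0.4975, 0.2579, 0.2519]
tool_rot: [0.563, 0.827, 0.002, -0.004]
ft_force: [0.8, -0.1, -0.3]
grip_width: 0.0858
grasp_force: 0.0
```

Emit:
jog_arm(motion=[{"x":0,"y":0,"z":0,"spin":-9,"fingers":-1},{"x":0,"y":0,"z":0,"spin":-9,"fingers":-1}])

```text
clock: 3.28
eef_pos: [0.4976, 0.2582, 0.2519]
tool_rot: [0.499, 0.866, 0.002, -0.003]
ft_force: [0.5, 0.0, -0.4]
grip_width: 0.0853
grasp_force: 0.0
```

```bash
python3 - <<'E'
from h import *
c=snap('wrist','w2');o=readout.get_obs(); m=R.from_quat(o['tool_rot']).as_matrix();print(o['eef_pos'],m.round(3),np.degrees(np.arctan2(m[1,0],m[0,0])),o['joint_pos'])
print(tool([.495,.271,.106]),proj(c,[[.495,.271,.16],[.495,.271,.09]]))
cv2.imwrite('pics/w2.png',cv2.convertScaleAbs(cv2.imread('pics/w2.png')[100:330,200:440],alpha=2))
cv2.imwrite('pics/w2.png',cv2.resize(cv2.imread('pics/w2.png'),None,fx=2.5,fy=2.5,interpolation=cv2.INTER_CUBIC))
E
```

```text
[0.49765102 0.25833773 0.25178049] [[-0.501  0.865 -0.004]
 [ 0.865  0.501  0.008]
 [ 0.008  0.001 -1.   ]] 120.07654016149118 [0.47425066 0.35581874 0.21649951 1.43113168 0.00844517 1.52011704]
[ 11.05852376   3.93895595 145.881823  ] [[323.75287149 191.59104732]
 [322.78190946 174.68338355]]
```

View pics/w2.png

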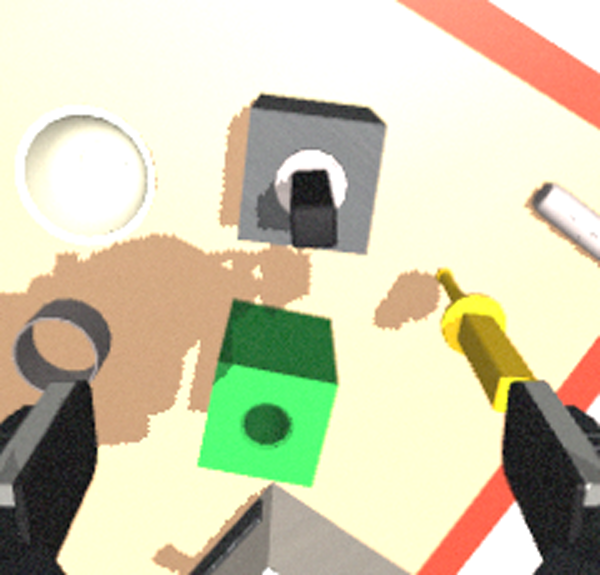

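```bash
python3 - <<'E'
from h import *
c=load('w2');a=load('top0')
g=lambda x,y:(200+x/2.5,100+y/2.5)
for z in(.14,.15,.16): print(z,'ytop',atz(c,g(514,392),z))
for z in(.07,.08,.09): print('ycol',atz(c,g(473,322),z), atz(a,(222,154),z))
print('ram',atz(c,g(85,172),.042)); print('grn',atz(c,g(267,424),.085))
H=atz(c,g(314,227),.16);print(H,atz(c,g(312,183),.09),tool(H))
E
```

```text
0.14 ytop [0.60448296 0.24896351 0.14      ]
0.15 ytop [0.59879435 0.25194606 0.15      ]
0.16 ytop [0.59310574 0.25492861 0.16      ]
ycol [0.60367306 0.249782   0.07      ] [0.60303198 0.2548019  0.07      ]
ycol [0.59923202 0.25209835 0.08      ] [0.60076571 0.25218613 0.08      ]
ycol [0.59479098 0.25441471 0.09      ] [0.59849944 0.24957035 0.09      ]
ram [0.39929683 0.21261169 0.042     ]
grn [0.53917186 0.15616668 0.085     ]
[0.49602085 0.27241052 0.16      ] [0.49607954 0.27354563 0.09      ] [12.22200393  5.57097001 91.89094835]
```

Emit:
jog_arm(motion=[{"x":11.5,"y":5,"z":30,"spin":0,"fingers":-1},{"x":11.5,"y":5,"z":70,"spin":0,"fingers":-1},{"x":11.5,"y":5,"z":110,"spin":0,"fingers":-1},{"x":11.5,"y":5,"z":146,"spin":0,"fingers":-1},{"x":11.5,"y":5,"z":146,"spin":0,"fingers":-1},{"x":11.5,"y":5,"z":146,"spin":0,"fingers":0}])

```text
clock: 4.08
eef_pos: [0.4966, 0.273, 0.1069]
tool_rot: [0.498, 0.867, 0.003, -0.003]
ft_force: [0.2, 0.4, 0.3]
grip_width: 0.0699
grasp_force: 0.0
```

Emit:
jog_arm(motion=[{"x":0,"y":0,"z":0,"spin":0,"fingers":1},{"x":0,"y":0,"z":0,"spin":0,"fingers":1},{"x":0,"y":0,"z":0,"spin":0,"fingers":1},{"x":0,"y":0,"z":0,"spin":0,"fingers":1},{"x":0,"y":0,"z":0,"spin":0,"fingers":1},{"x":0,"y":0,"z":0,"spin":0,"fingers":1}])

```text
clock: 4.82
eef_pos: [0.4963, 0.2731, 0.1064]
tool_rot: [0.498, 0.867, 0.003, -0.003]
ft_force: [-1.0, 0.3, 5.7]
grip_width: 0.0153
grasp_force: 58.7
```

Emit:
jog_arm(motion=[{"x":0,"y":0,"z":-20,"spin":0,"fingers":1},{"x":0,"y":0,"z":-50,"spin":0,"fingers":1},{"x":0,"y":0,"z":-90,"spin":0,"fingers":1},{"x":0,"y":0,"z":-130,"spin":0,"fingers":1},{"x":0,"y":0,"z":-130,"spin":0,"fingers":1}])

```text
clock: 5.45
eef_pos: [0.498, 0.2728, 0.2388]
tool_rot: [0.498, 0.867, 0.005, -0.002]
ft_force: [-0.9, 0.3, -2.1]
grip_width: 0.0151
grasp_force: 58.6
```

```bash
python3 - <<'E'
from h import *
c=load('w1')
for p in [(711,238),(770,296)]: print(atz(c,(p[0]/1.25,p[1]/1.25),.092))
s=load('sc0'); B=np.array([[.6168,.0024,.092],[.6035,-.0898,.092],[.5901,-.1829,.092]])
print(proj(s,B),proj(s,B+[.003,.003,0]))
im=cv2.imread('pics/sc0.png')[200:260,250:400]; A=cv2.resize(im,None,fx=5,fy=5,interpolation=cv2.INTER_CUBIC)
k=snap('scene','sc1'); i2=cv2.imread('pics/sc1.png')[100:220,400:480]
B2=cv2.resize(i2,None,fx=2.5,fy=2.5,interpolation=cv2.INTER_CUBIC)
D=np.zeros((600,750,3),np.uint8); D[:300]=A; D[300:,:200]=B2; cv2.imwrite('pics/c3.png',D)
o=readout.get_obs(); print(o['eef_pos'],o['ft_force'],o['grip_width'],R.from_quat(o['tool_rot']).as_matrix().round(4))
E
```

```text
[0.6217964  0.00887931 0.092     ]
[ 0.60583134 -0.08618955  0.092     ]
[[362.06620267 222.32227224]
 [322.20499148 230.82857102]
 [280.36287267 239.73068196]] [[363.89221863 222.70696606]
 [324.02629936 231.23121483]
 [282.17162816 240.15289676]]
[0.49689615 0.27220259 0.23641479] [-0.35659124 -0.33078346 -0.552452  ] 0.01524488131568444 [[-0.5046  0.8633 -0.0017]
 [ 0.8633  0.5046  0.0088]
 [ 0.0085  0.003  -1.    ]]
```

View pics/c3.png

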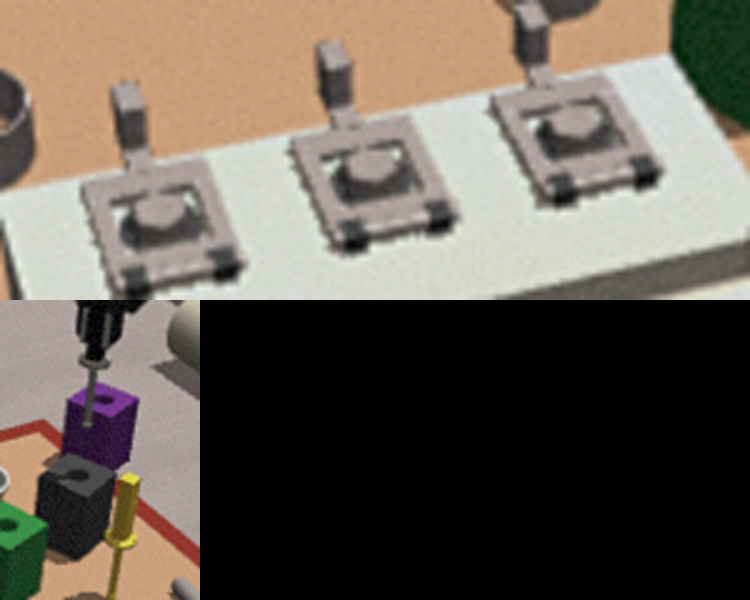

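```bash
python3 - <<'E'
from h import *
s=load('sc0')
for p in [(580,122),(378,168),(163,213)]: print(atz(s,(250+(p[0]+.5)/5-.5,200+(p[1]+.5)/5-.5),.092))
# probe tip in scene now, z~.141
print('tip',atz(s,(400+87/2.5,100+(425-300)/2.5),.141))
E
```

```text
[0.62544161 0.00661985 0.092     ]
[ 0.61358365 -0.08731356  0.092     ]
[ 0.59925712 -0.1822498   0.092     ]
tip [0.49788192 0.27758437 0.141     ]
```

Emit:
jog_arm(motion=[{"x":-35,"y":-3,"z":0,"spin":0,"fingers":1},{"x":-85,"y":-8,"z":-1,"spin":0,"fingers":1},{"x":-135,"y":-12,"z":-1,"spin":0,"fingers":1},{"x":-185,"y":-17,"z":-2,"spin":0,"fingers":1},{"x":-235,"y":-22,"z":-2,"spin":0,"fingers":1},{"x":-275,"y":-25,"z":-3,"spin":0,"fingers":1},{"x":-292,"y":-27,"z":-3,"spin":0,"fingers":1},{"x":-292,"y":-27,"z":-3,"spin":0,"fingers":1}])

```text
clock: 6.5
eef_pos: [0.6197, 0.0054, 0.234]
tool_rot: [0.498, 0.867, 0.002, -0.005]
ft_force: [-0.3, -0.4, -1.1]
grip_width: 0.0154
grasp_force: 58.6
```

```bash
python3 - <<'E'
from h import *
t=snap('top','t2');s=snap('scene','s2')
o=readout.get_obs(); print(o['eef_pos'],o['ft_force'],o['grip_width'],R.from_quat(o['tool_rot']).as_matrix().round(4))
b=[.6213,.006,.092]
print(proj(s,[b])-[300,160])
A=cv2.resize(cv2.imread('pics/s2.png')[160:260,300:420],None,fx=6,fy=6,interpolation=cv2.INTER_CUBIC)
cv2.imwrite('pics/s2c.png',A)
E
```

```text
[0.61953288 0.00717928 0.23502981] [-0.19667641  0.20788872 -0.75038705] 0.015219214724008587 [[-0.5053  0.8629 -0.006 ]
 [ 0.8629  0.5054  0.0082]
 [ 0.0101 -0.001  -0.9999]]
[[64.45341555 63.01467416]]
```

View pics/s2c.png

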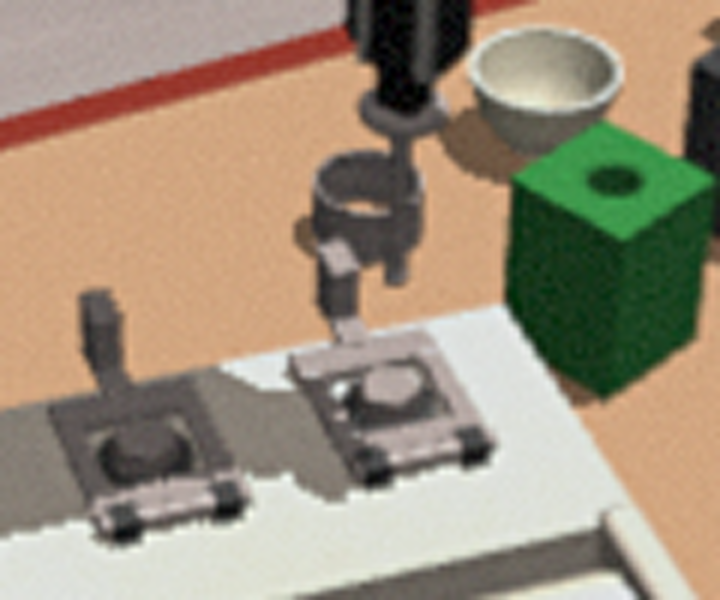

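```bash
python3 - <<'E'
from h import *
s=load('s2'); g=lambda x,y:(300+(x+.5)/6-.5,160+(y+.5)/6-.5)
tip=atz(s,g(396,283),.1387); b=atz(s,g(393,380),.092); print(tip,b,b-tip)
M=R.from_quat(readout.get_obs()['tool_rot']); print(1000*M.inv().apply([*(b-tip)[:2],0]))
t=load('t2'); print(proj(t,[tip,b]))
E
```

```text
[0.6225477  0.00638852 0.1387    ] [0.62162781 0.00742362 0.092     ] [-0.00091988  0.0010351  -0.0467    ]
[ 1.3579968  -0.27067027  0.01402141]
[[315.48721433 140.1919993 ]
 [315.26436335 145.17043329]]
```

Emit:
jog_arm(motion=[{"x":1,"y":0,"z":20,"spin":0,"fingers":1},{"x":1,"y":0,"z":38,"spin":0,"fingers":1},{"x":1,"y":0,"z":42,"spin":0,"fingers":1},{"x":1,"y":0,"z":43,"spin":0,"fingers":1}])

```text
clock: 7.1
eef_pos: [0.6194, 0.0084, 0.1932]
tool_rot: [0.497, 0.868, 0.002, -0.004]
ft_force: [0.1, 0.5, -1.1]
grip_width: 0.0152
grasp_force: 58.6
```

Emit:
jog_arm(motion=[{"x":0,"y":0,"z":1,"spin":0,"fingers":1},{"x":0,"y":0,"z":2,"spin":0,"fingers":1},{"x":0,"y":0,"z":3,"spin":0,"fingers":1},{"x":0,"y":0,"z":3,"spin":0,"fingers":1}])

```text
clock: 7.6
eef_pos: [0.6196, 0.0072, 0.1899]
tool_rot: [0.498, 0.867, 0.002, -0.004]
ft_force: [0.1, 1.2, -0.8]
grip_width: 0.0153
grasp_force: 58.6
```

Emit:
jog_arm(motion=[{"x":0,"y":0,"z":1,"spin":0,"fingers":1},{"x":0,"y":0,"z":2,"spin":0,"fingers":1},{"x":0,"y":0,"z":2,"spin":0,"fingers":1}])

```text
clock: 7.98
eef_pos: [0.6197, 0.0073, 0.1881]
tool_rot: [0.498, 0.867, 0.002, -0.003]
ft_force: [0.1, -0.2, -0.4]
grip_width: 0.0151
grasp_force: 58.7
```

Emit:
jog_arm(motion=[{"x":0,"y":0,"z":1,"spin":0,"fingers":1},{"x":0,"y":0,"z":2,"spin":0,"fingers":1},{"x":0,"y":0,"z":2,"spin":0,"fingers":1}])

```text
clock: 8.35
eef_pos: [0.6198, 0.0073, 0.1875]
tool_rot: [0.498, 0.867, 0.003, -0.003]
ft_force: [-1.4, -0.3, 6.5]
grip_width: 0.0151
grasp_force: 59.7
```

Emit:
jog_arm(motion=[{"x":0,"y":0,"z":-12,"spin":0,"fingers":1},{"x":0,"y":0,"z":-25,"spin":0,"fingers":1},{"x":-25,"y":-20,"z":-26,"spin":0,"fingers":1},{"x":-55,"y":-44,"z":-26,"spin":0,"fingers":1},{"x":-74,"y":-59,"z":-26,"spin":0,"fingers":1},{"x":-74,"y":-59,"z":-26,"spin":0,"fingers":1},{"x":-74,"y":-59,"z":-15,"spin":0,"fingers":1},{"x":-74,"y":-59,"z":-7,"spin":0,"fingers":1}])

```text
clock: 9.35
eef_pos: [0.6059, -0.0853, 0.1912]
tool_rot: [0.497, 0.868, 0.002, -0.004]
ft_force: [-0.6, -0.4, -1.2]
grip_width: 0.0154
grasp_force: 58.7
```

Emit:
jog_arm(motion=[{"x":0,"y":0,"z":1,"spin":0,"fingers":1},{"x":0,"y":0,"z":2,"spin":0,"fingers":1},{"x":0,"y":0,"z":2,"spin":0,"fingers":1}])

```text
clock: 9.72
eef_pos: [0.6062, -0.0861, 0.1904]
tool_rot: [0.498, 0.867, 0.002, -0.003]
ft_force: [0.5, -0.4, -0.9]
grip_width: 0.0151
grasp_force: 58.7
```

Emit:
jog_arm(motion=[{"x":0,"y":0,"z":1,"spin":0,"fingers":1},{"x":0,"y":0,"z":2,"spin":0,"fingers":1},{"x":0,"y":0,"z":2,"spin":0,"fingers":1}])

```text
clock: 10.1
eef_pos: [0.6061, -0.0864, 0.1884]
tool_rot: [0.498, 0.867, 0.002, -0.003]
ft_force: [0.3, 0.2, -0.4]
grip_width: 0.0153
grasp_force: 58.7
```

Emit:
jog_arm(motion=[{"x":0,"y":0,"z":1,"spin":0,"fingers":1},{"x":0,"y":0,"z":3,"spin":0,"fingers":1},{"x":0,"y":0,"z":3,"spin":0,"fingers":1}])

```text
clock: 10.48
eef_pos: [0.6061, -0.0864, 0.1852]
tool_rot: [0.498, 0.867, 0.002, -0.003]
ft_force: [-1.0, 0.5, -0.0]
grip_width: 0.0149
grasp_force: 58.8
```

Emit:
jog_arm(motion=[{"x":0,"y":0,"z":1,"spin":0,"fingers":1},{"x":0,"y":0,"z":3,"spin":0,"fingers":1},{"x":0,"y":0,"z":3,"spin":0,"fingers":1}])

```text
clock: 10.85
eef_pos: [0.6061, -0.0864, 0.1822]
tool_rot: [0.498, 0.867, 0.002, -0.003]
ft_force: [0.6, 0.1, 0.2]
grip_width: 0.0154
grasp_force: 59.0
```

Emit:
jog_arm(motion=[{"x":0,"y":0,"z":1,"spin":0,"fingers":1},{"x":0,"y":0,"z":2,"spin":0,"fingers":1},{"x":0,"y":0,"z":2,"spin":0,"fingers":1}])

```text
clock: 11.22
eef_pos: [0.6062, -0.0864, 0.1818]
tool_rot: [0.498, 0.867, 0.003, -0.003]
ft_force: [-1.7, -0.4, 6.6]
grip_width: 0.0154
grasp_force: 59.8
```

Emit:
jog_arm(motion=[{"x":0,"y":0,"z":-15,"spin":0,"fingers":1},{"x":0,"y":0,"z":-30,"spin":0,"fingers":1},{"x":-25,"y":-20,"z":-31,"spin":0,"fingers":1},{"x":-55,"y":-44,"z":-31,"spin":0,"fingers":1},{"x":-74,"y":-59,"z":-31,"spin":0,"fingers":1},{"x":-74,"y":-59,"z":-31,"spin":0,"fingers":1},{"x":-74,"y":-59,"z":-18,"spin":0,"fingers":1},{"x":-74,"y":-59,"z":-11,"spin":0,"fingers":1}])

```text
clock: 12.22
eef_pos: [0.5921, -0.1788, 0.1893]
tool_rot: [0.497, 0.868, 0.002, -0.005]
ft_force: [-0.3, -0.0, -1.5]
grip_width: 0.0152
grasp_force: 58.7
```

Emit:
jog_arm(motion=[{"x":0,"y":0,"z":1,"spin":0,"fingers":1},{"x":0,"y":0,"z":3,"spin":0,"fingers":1},{"x":0,"y":0,"z":3,"spin":0,"fingers":1}])

```text
clock: 12.6
eef_pos: [0.5925, -0.1796, 0.1879]
tool_rot: [0.497, 0.867, 0.002, -0.003]
ft_force: [-0.3, -0.2, -0.2]
grip_width: 0.0157
grasp_force: 58.8
```

Emit:
jog_arm(motion=[{"x":0,"y":0,"z":1,"spin":0,"fingers":1},{"x":0,"y":0,"z":2.5,"spin":0,"fingers":1},{"x":0,"y":0,"z":2.5,"spin":0,"fingers":1}])

```text
clock: 12.98
eef_pos: [0.5928, -0.1799, 0.1874]
tool_rot: [0.498, 0.867, 0.003, -0.002]
ft_force: [-2.5, 1.5, 8.3]
grip_width: 0.0153
grasp_force: 60.0
```

Emit:
jog_arm(motion=[{"x":0,"y":0,"z":-25,"spin":0,"fingers":1},{"x":5,"y":2,"z":-50,"spin":0,"fingers":1},{"x":45,"y":15,"z":-51,"spin":0,"fingers":1},{"x":95,"y":31,"z":-51,"spin":0,"fingers":1},{"x":145,"y":48,"z":-50,"spin":0,"fingers":1},{"x":195,"y":64,"z":-50,"spin":0,"fingers":1},{"x":245,"y":81,"z":-50,"spin":0,"fingers":1},{"x":295,"y":97,"z":-49,"spin":0,"fingers":1}])

```text
clock: 13.98
eef_pos: [0.5272, 0.1247, 0.2367]
tool_rot: [0.498, 0.867, 0.002, -0.003]
ft_force: [1.6, 0.6, -1.5]
grip_width: 0.0155
grasp_force: 58.6
```

Emit:
jog_arm(motion=[{"x":50,"y":17,"z":0,"spin":0,"fingers":1},{"x":100,"y":33,"z":1,"spin":0,"fingers":1},{"x":135,"y":45,"z":1,"spin":0,"fingers":1},{"x":145,"y":48,"z":1,"spin":0,"fingers":1},{"x":145,"y":48,"z":1,"spin":0,"fingers":1},{"x":145,"y":48,"z":1,"spin":0,"fingers":1}])

```text
clock: 14.72
eef_pos: [0.4961, 0.2715, 0.2369]
tool_rot: [0.498, 0.867, 0.002, -0.003]
ft_force: [-0.1, 0.2, -0.7]
grip_width: 0.0153
grasp_force: 58.6
```

```bash
python3 - <<'E'
from h import *
s=snap('scene','s3'); w=snap('wrist','w3')
o=readout.get_obs(); M=R.from_quat(o['tool_rot']);print(o['eef_pos'],o['ft_force'],o['grip_width'],M.as_matrix().round(4))
A=cv2.resize(cv2.imread('pics/s3.png')[100:220,400:480],None,fx=5,fy=5,interpolation=cv2.INTER_CUBIC)
p=proj(w,[[.496,.272,.085]])[0]; print(p)
B=cv2.resize(cv2.imread('pics/s3.png')[205:265,255:395],None,fx=2.8,fy=2.8,interpolation=cv2.INTER_CUBIC)
W=cv2.resize(cv2.imread('pics/w3.png')[100:300,220:420],None,fx=2,fy=2,interpolation=cv2.INTER_CUBIC)
D=np.zeros((600,800,3),np.uint8); D[:,:400]=A; D[:B.shape[0],400:400+B.shape[1]]=B; D[200:600,400:]=W; cv2.imwrite('pics/c4.png',D)
E
```

```text
[0.49623815 0.27135047 0.23698853] [ 0.10521559 -0.31432191 -0.24624046] 0.015222318012357383 [[-5.028e-01  8.644e-01 -3.800e-03]
 [ 8.644e-01  5.028e-01  7.200e-03]
 [ 8.200e-03  3.000e-04 -1.000e+00]]
[319.19521791 187.24757036]
```

View pics/c4.png

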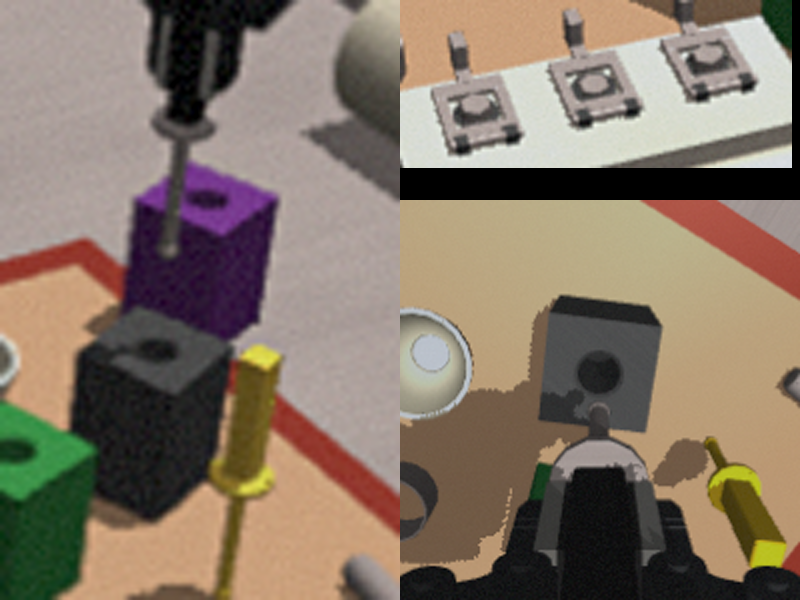

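```bash
python3 - <<'E'
from h import *
s=load('s3');w=load('w3'); M=R.from_quat(readout.get_obs()['tool_rot'])
gs=lambda x,y:(400+(x+.5)/5-.5,100+(y+.5)/5-.5); gw=lambda x,y:(220+(x-400+.5)/2-.5,100+(y-200+.5)/2-.5)
for c,h,t in((s,gs(158,350),gs(168.5,249)),(w,gw(599,373),gw(598.5,413))):
    H=atz(c,h,.085);T=atz(c,t,.1457); d=H-T; print(H,T,1000*M.inv().apply([d[0],d[1],0]))
E
```

```text
[0.50139197 0.2714851  0.085     ] [0.49990894 0.27085185 0.1457    ] [-1.98242775e-01  1.60033821e+00 -1.08257491e-03]
[0.49549289 0.27298875 0.085     ] [0.49660416 0.27071208 0.1457    ] [2.52662476 0.1840743  0.02073819]
```

Emit:
jog_arm(motion=[{"x":1.5,"y":1,"z":20,"spin":0,"fingers":1},{"x":1.2,"y":1,"z":45,"spin":0,"fingers":1},{"x":1,"y":1,"z":70,"spin":0,"fingers":1},{"x":0.8,"y":1,"z":95,"spin":0,"fingers":1},{"x":0.6,"y":1,"z":115,"spin":0,"fingers":1},{"x":0.5,"y":1,"z":127,"spin":0,"fingers":1},{"x":0.5,"y":1,"z":127,"spin":0,"fingers":1}])

```text
clock: 15.7
eef_pos: [0.4956, 0.2737, 0.1092]
tool_rot: [0.498, 0.867, 0.002, -0.004]
ft_force: [0.2, 0.5, -1.7]
grip_width: 0.0152
grasp_force: 58.6
```

Emit:
jog_arm(motion=[{"x":0,"y":0,"z":1,"spin":0,"fingers":1},{"x":0,"y":0,"z":3,"spin":0,"fingers":1},{"x":0,"y":0,"z":3,"spin":0,"fingers":1}])

```text
clock: 16.08
eef_pos: [0.4961, 0.2747, 0.1073]
tool_rot: [0.498, 0.867, 0.003, -0.003]
ft_force: [-0.1, 0.2, -0.8]
grip_width: 0.0153
grasp_force: 58.6
```

Emit:
jog_arm(motion=[{"x":-1,"y":0,"z":1,"spin":0,"fingers":1},{"x":-1,"y":0,"z":1.5,"spin":0,"fingers":1},{"x":-1,"y":0,"z":1.5,"spin":0,"fingers":1}])

```text
clock: 16.45
eef_pos: [0.4965, 0.2741, 0.1064]
tool_rot: [0.498, 0.867, 0.003, -0.003]
ft_force: [-1.9, 0.8, 5.8]
grip_width: 0.0149
grasp_force: 59.4
```

Seated, with about 6 N on the collar. I'll release and rise.

Emit:
jog_arm(motion=[{"x":0,"y":0,"z":-0.5,"spin":0,"fingers":0.3},{"x":0,"y":0,"z":-0.5,"spin":0,"fingers":-0.5},{"x":0,"y":0,"z":-0.5,"spin":0,"fingers":-1},{"x":0,"y":0,"z":-0.5,"spin":0,"fingers":-1},{"x":0,"y":0,"z":-0.5,"spin":0,"fingers":-1},{"x":0,"y":0,"z":-30,"spin":0,"fingers":-1},{"x":0,"y":0,"z":-70,"spin":0,"fingers":-1},{"x":0,"y":0,"z":-110,"spin":0,"fingers":-1}])

```text
clock: 17.45
eef_pos: [0.4966, 0.2728, 0.2163]
tool_rot: [0.498, 0.867, 0.002, -0.004]
ft_force: [1.0, 0.1, -0.4]
grip_width: 0.0852
grasp_force: 0.0
```

```bash
python3 - <<'E'
from h import *
s=snap('scene','s4')
o=readout.get_obs(); M=R.from_quat(o['tool_rot']);print(o['eef_pos'],o['grip_width'],M.as_matrix().round(4),o['joint_pos'])
# bolt-derived sheeter pose from contacts
yaw=np.radians(-8.2); ex=np.array([np.cos(yaw),np.sin(yaw),0]); Bm=np.array([.6075,-.0865,.0])
tab=Bm-.056*ex; tab[2]=.100; print('tab',tab, proj(s,[tab+[0,0,.012]]),proj(load('top0'),[tab+[0,0,.012]]),proj(load('sc0'),[tab+[0,0,.012]]))
A=cv2.resize(cv2.imread('pics/s4.png')[120:220,390:490],None,fx=4,fy=4,interpolation=cv2.INTER_CUBIC)
B=cv2.resize(cv2.imread('pics/s4.png')[195:255,290:370],None,fx=5,fy=5,interpolation=cv2.INTER_CUBIC)
D=np.zeros((400,800,3),np.uint8); D[:,:400]=A; D[:300,400:]=B; cv2.imwrite('pics/c5.png',D)
E
```

```text
[0.49912748 0.27411861 0.22277751] 0.08537860186536128 [[-0.5046  0.8633  0.0046]
 [ 0.8633  0.5045  0.0121]
 [ 0.0082  0.0101 -0.9999]] [0.49769977 0.37499806 0.16940311 1.35540078 0.00849138 1.53964165]
tab [ 0.55207253 -0.07851278  0.1       ] [[316.88700802 209.2681638 ]] [[349.06584282 170.05898688]] [[316.88700802 209.2681638 ]]
```

View pics/c5.png

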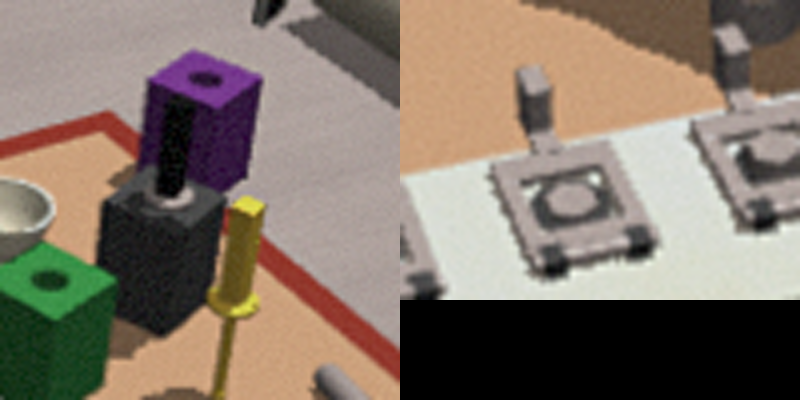

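The probe is standing in its hole with the handle free at (175,145). The middle bolt is flush at (572,197), and the middle tab top is at (532,75), which agrees with the prediction. The middle bolt is the loose one, so I go to its tab.

Emit:
jog_arm(motion=[{"x":-20,"y":-8,"z":-5,"spin":-7,"fingers":-1},{"x":-65,"y":-26,"z":-5,"spin":-14,"fingers":-1},{"x":-115,"y":-46,"z":-5,"spin":-21,"fingers":-1},{"x":-165,"y":-66,"z":-5,"spin":-28,"fingers":-1},{"x":-215,"y":-86,"z":-5,"spin":-35,"fingers":-1},{"x":-265,"y":-105,"z":-5,"spin":-42,"fingers":-1},{"x":-310,"y":-123,"z":-5,"spin":-48,"fingers":-1},{"x":-331,"y":-132,"z":-5,"spin":-52,"fingers":-1}])

```text
clock: 18.5
eef_pos: [0.55, -0.0822, 0.2173]
tool_rot: [0.067, 0.998, 0.003, -0.002]
ft_force: [0.3, -0.1, -0.2]
grip_width: 0.0855
grasp_force: 0.0
```

Emit:
jog_arm(motion=[{"x":0,"y":0,"z":30,"spin":0,"fingers":-1},{"x":0,"y":0,"z":40,"spin":0,"fingers":-1},{"x":0,"y":0,"z":40,"spin":0,"fingers":-1}])

```text
clock: 18.88
eef_pos: [0.549, -0.0788, 0.1768]
tool_rot: [0.067, 0.998, 0.004, -0.003]
ft_force: [0.5, -0.2, 0.5]
grip_width: 0.0853
grasp_force: 0.0
```

```bash
python3 - <<'E'
from h import *
w=snap('wrist','w5')
o=readout.get_obs(); m=R.from_quat(o['tool_rot']).as_matrix();print(o['eef_pos'],np.degrees(np.arctan2(m[1,0],m[0,0])),m.round(3))
print(tool([.5515,-.0795,.0853]),proj(w,[[.5515,-.0795,.112]]))
cv2.imwrite('pics/w5b.png',cv2.resize(cv2.imread('pics/w5.png')[60:360,120:520],None,fx=2,fy=2,interpolation=cv2.INTER_CUBIC))
E
```

```text
[ 0.54971177 -0.07875167  0.17773057] 172.34603690513512 [[-0.991  0.133 -0.004]
 [ 0.133  0.991  0.008]
 [ 0.005  0.007 -1.   ]]
[-2.35333973 -1.14677533 92.41382321] [[317.47165906 218.46723996]]
```

View pics/w5b.png

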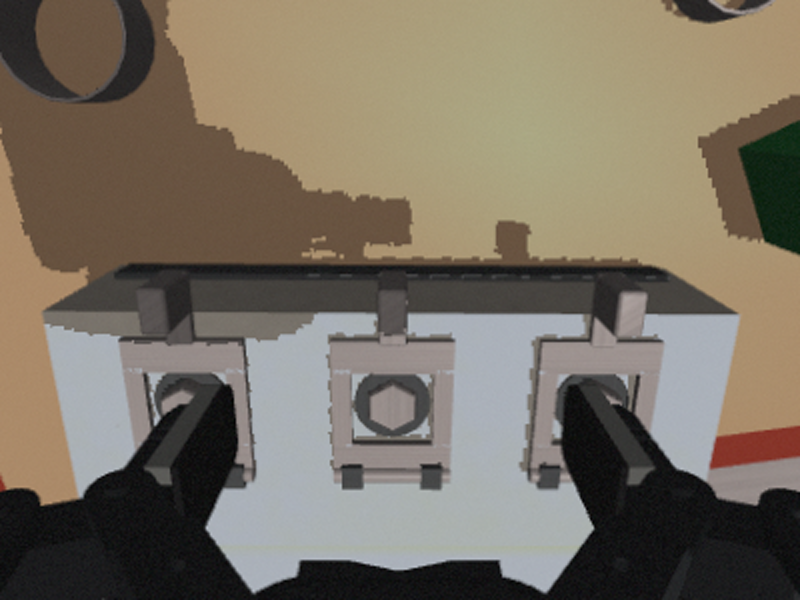

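Emit:
jog_arm(motion=[{"x":-2,"y":-1.5,"z":20,"spin":0.5,"fingers":-1},{"x":-2,"y":-1.5,"z":50,"spin":0.5,"fingers":-1},{"x":-2,"y":-1.5,"z":75,"spin":0.5,"fingers":-1},{"x":-2,"y":-1.5,"z":88,"spin":0.5,"fingers":-1},{"x":-2,"y":-1.5,"z":92,"spin":0.5,"fingers":-1},{"x":-2,"y":-1.5,"z":92,"spin":0.5,"fingers":-1}])

```text
clock: 19.68
eef_pos: [0.5518, -0.0802, 0.0864]
tool_rot: [0.071, 0.997, 0.004, -0.002]
ft_force: [-0.2, -0.0, 0.4]
grip_width: 0.0851
grasp_force: 0.0
```

Emit:
jog_arm(motion=[{"x":0,"y":0,"z":0,"spin":0,"fingers":0.3},{"x":0,"y":0,"z":0,"spin":0,"fingers":0.6},{"x":0,"y":0,"z":0,"spin":0,"fingers":1},{"x":0,"y":0,"z":0,"spin":0,"fingers":1},{"x":0,"y":0,"z":0,"spin":0,"fingers":1},{"x":0,"y":0,"z":0,"spin":0,"fingers":1},{"x":0,"y":0,"z":0,"spin":0,"fingers":1}])

```text
clock: 20.55
eef_pos: [0.551, -0.0812, 0.0857]
tool_rot: [0.072, 0.997, 0.003, -0.002]
ft_force: [-1.2, -5.0, 1.6]
grip_width: 0.011
grasp_force: 61.9
```

```bash
python3 - <<'E'
from h import *
o=readout.get_obs(); m=R.from_quat(o['tool_rot']); print(o['eef_pos'],o['ft_force'],o['ft_torque'],o['grip_width'],m.as_matrix().round(4))
z=o['eef_pos'][2]+.0187-.085; y=np.radians(-8.2); ex=np.array([np.cos(y),np.sin(y),0])
r=np.hypot(.092,z);f=np.arctan2(z,.092)
for t in range(0,65,5):
    a=f+np.radians(t); print(t,(1000*m.inv().apply(ex*(.092-r*np.cos(a))+[0,0,r*np.sin(a)-z])).round(1))
E
```

```text
[ 0.55101167 -0.08120545  0.08569422] [-1.24108077 -5.03221446  1.64558054] [-1.26835871  0.25233819  0.06748054] 0.011043274483086 [[-0.9897  0.1433 -0.0041]
 [ 0.1433  0.9897  0.0057]
 [ 0.0048  0.0051 -1.    ]]
0 [0. 0. 0.]
5 [-2.  0. -8.]
10 [ -4.7   0.1 -15.7]
15 [ -8.    0.1 -23.2]
20 [-12.    0.2 -30.4]
25 [-16.6   0.2 -37.1]
30 [-21.8   0.2 -43.5]
35 [-27.5   0.3 -49.4]
40 [-33.7   0.3 -54.8]
45 [-40.4   0.3 -59.6]
50 [-47.4   0.4 -63.8]
55 [-54.8   0.4 -67.4]
60 [-62.5   0.4 -70.3]
```

Emit:
jog_arm(motion=[{"x":0,"y":-1,"z":0,"spin":0,"fingers":1},{"x":-2,"y":-1.2,"z":-8,"spin":0,"fingers":1},{"x":-4.7,"y":-1.2,"z":-15.7,"spin":0,"fingers":1},{"x":-8,"y":-1.2,"z":-23.2,"spin":0,"fingers":1},{"x":-12,"y":-1.2,"z":-30.4,"spin":0,"fingers":1},{"x":-12,"y":-1.2,"z":-30.4,"spin":0,"fingers":1}])

```text
clock: 21.3
eef_pos: [0.563, -0.083, 0.1163]
tool_rot: [0.071, 0.997, 0.004, -0.002]
ft_force: [1.0, -0.3, -6.0]
grip_width: 0.011
grasp_force: 58.7
```

Emit:
jog_arm(motion=[{"x":-4.6,"y":0,"z":-6.7,"spin":0,"fingers":1},{"x":-9.8,"y":0,"z":-13.1,"spin":0,"fingers":1},{"x":-15.5,"y":0,"z":-19,"spin":0,"fingers":1},{"x":-21.7,"y":0.1,"z":-24.4,"spin":0,"fingers":1},{"x":-28.4,"y":0.1,"z":-29.2,"spin":0,"fingers":1},{"x":-28.4,"y":0.1,"z":-29.2,"spin":0,"fingers":1}])

```text
clock: 22.05
eef_pos: [0.5918, -0.0872, 0.1456]
tool_rot: [0.071, 0.997, 0.004, -0.002]
ft_force: [-2.6, 3.3, -4.4]
grip_width: 0.0112
grasp_force: 58.7
```

Emit:
jog_arm(motion=[{"x":-7,"y":0.1,"z":-4.2,"spin":0,"fingers":1},{"x":-14.4,"y":0.1,"z":-7.8,"spin":0,"fingers":1},{"x":-22,"y":0.1,"z":-10.7,"spin":0,"fingers":1},{"x":-22,"y":0.1,"z":-10.7,"spin":0,"fingers":1},{"x":-22,"y":0.1,"z":-10.7,"spin":0,"fingers":1},{"x":-22,"y":0.1,"z":-10.7,"spin":0,"fingers":1}])

```text
clock: 22.8
eef_pos: [0.6132, -0.0903, 0.1557]
tool_rot: [0.071, 0.997, 0.004, -0.002]
ft_force: [-3.1, 3.9, -5.3]
grip_width: 0.0109
grasp_force: 58.8
```

```bash
python3 - <<'E'
from h import *
s=snap('scene','s6'); w=snap('wrist','w6')
o=readout.get_obs(); print(o['clock'],o['eef_pos'],o['ft_force'],o['grip_width'],o['grasp_force'],o['joint_vel'].round(3) if hasattr(o['joint_vel'],'round') else o['joint_vel'])
A=cv2.resize(cv2.imread('pics/s6.png')[100:280,240:480],None,fx=3.3,fy=3.3,interpolation=cv2.INTER_CUBIC)
cv2.imwrite('pics/s6c.png',A)
E
```

```text
22.9 [ 0.61315952 -0.09030769  0.15570629] [-3.74112858  4.24971951 -5.63144556] 0.01053122371277392 58.812421560287476 [-0.002 -0.001  0.     0.001 -0.001 -0.001]
```

View pics/s6c.png

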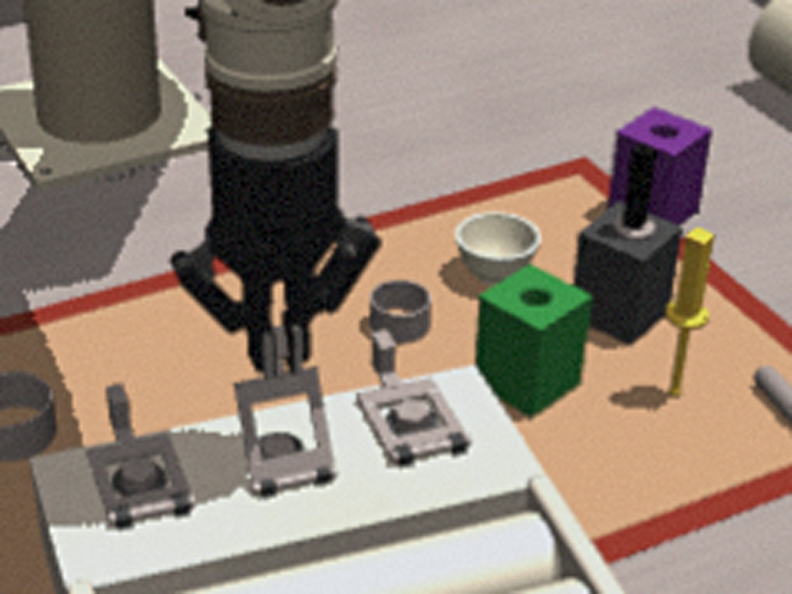

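The picture shows the middle cap raised at (285,420) with its tab held in the fingers at (282,350). Both other caps are shut, and the probe is back in its stand at (640,190). The fingers have travelled 62 mm back and 70 mm up, which corresponds to about 60 degrees.

```bash
python3 -c "
from workcell import bot
print(bot.job_done())"
```

```text
the job is handed in; nothing more can be done
None
```

The middle bolt was the loose one: it sank 6 mm, while left and right held at 6–8 N. The probe is back in its stand, the middle cap is held open at about 60° by its tab, and the job was handed in at about 23 s with no verdict returned.

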